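Put the dapping punch back in its own hole of the graded stand

ROBOT

A 7-joint arm with a two-finger parallel gripper is mounted at the origin on a cart in front of the work surface, level with it; the furniture and walls round the work are solid. World frame = base frame: x ahead of the robot, y to its left, z up, the work surface at z = 0. Lengths are in m, angles in rad, forces in N, time in s.
With the tool pointing down it reaches from about 0.4 to 0.875 m from the base axis. Payload 19.3 kg.
Tool frame: the origin (TCP) lies between the finger pads; the fingertips stand r.tips_ahead ahead of it and the grasp point (between the pads) lies 6 mm ahead of it (r.tips_ahead is the distance from the TCP to the fingertips, in m); z points along the fingers, y is the line along which they close (so a half turn about z gives the same grasp; the last joint's range is limited). The gripper opens to 85 mm and grips with 20 to 120 N. Pads are 22 mm wide; open, the fingers measure 114 mm over their backs; the gripper's body (76 mm by 85 mm) begins 54 mm behind the grasp point. The pads swing forward as they close: fully open they stand 13 mm farther back than shut.
Start: joints at [-1.334, 0.521, -0.036, 1.599, 0.021, 1.021, -0.113], TCP at [0.189, 0.596, 0.256] pointing down, gripper open.
Joint ranges: [-2.91, 2.91], [-0.3, 2.13], [-1.5, 1.42], [0.17, 2.43], [-1.26, 4.41], [0.16, 1.93], [-2.52, 2.52]. Speed limits (rad/s): [1.89, 1.89, 2.39, 2.39, 3.01, 3.01, 3.01].

INTERFACE

Orientations are given as a unit quaternion [x, y, z, w].
In Python, from cell import r gives the robot as it stands. The module is installed in compiled form; this text tells all that it offers. Calls block until the motion is done:
- r.goto(position, orientation): joint-space move of the TCP to a pose.
- r.movel(position, attitude=None, velocity=0.15): straight line of the TCP; attitude=None keeps the orientation; velocity is the mean speed in m/s.
- r.movej(angles): joint-space move.
- r.gripper_to(opening): opening from 0.0 (shut) to 1.0 (fully open); the grip force is fixed at half the most; returns when the fingers have stopped.
- r.hold(seconds).
- r.inverse_kinematics(position, orientation): joint angles nearest the present ones, or None.
- r.get_obs(): the state.
- r.snapshot(name): name is "side" or "top"; returns (picture, depth): 420x560x3 uint8, red, green, blue; 420x560 float32, m along the optical axis (not along the pixel's ray), 0 where there is no reading.
- r.camera_info(name): a dict with "fx", "fy", "cx", "cy" (pixels), "k1" (the pictures are not rectified: a ray, as slopes to the right and down, at radius r is drawn at 1 + k1 r^2 times it, then the intrinsics apply), "rvec" (rotation vector, rad) and "tvec" (3), from world to camera coordinates, as OpenCV has them. Camera axes: x right, y down, z forward; pixel columns grow to the right and rows downward; lengths in m; the calibration is good to about 2 mm. A picture is of the moment at which its call begins. camera_info takes no time and is no camera call.
A pose or a line that the arm cannot do raises r.IKError and nothing moves.
- r.job_done(): hands the job in; it is judged then, once.
The state is a dict: "time": time; "joints": joint angles; "qvel": joint speeds; "tau": joint torques, N m; "tcp_pos": TCP position; "orientation": TCP orientation; "ft_force": force on the tool from outside, world axes, zero at the start; "moment": the same for the moment, N m; "gripper_width": opening from 0.0 (shut) to 1.0 (fully open); "grip_force": force on a finger pad.
Only numpy, scipy, OpenCV 4.12 (cv2) and the standard library are available. Lean on these libraries where they do the work, as an engineer would, in place of code of your own. Each camera call takes 0.05 s, during which the arm holds its last target. There are 200 camera calls.

TASK

Take the punch that hangs alone in the square wooden rest and put it away in the punch stand, shank down in the hole of the graded row that matches its shank, fully home with its collar flat on the strip. The strip lies loosely in its bed, so feel for the hole gently and never force the punch against it (stay below 25 N). Leave the two punches in the oblong rest and the other things on the bench alone.

Things in the scene. Friction and masses are not known exactly. Their poses are not given: they have to be found in the camera images.
- punch_12: Steel dapping punch, told apart by thickness: shank 12 mm across, 30 mm long, foot chamfered 0.8 mm; collar 32 mm across, 6 mm thick; above it a ringed round grip 16 mm across, 36 mm long, with a ball end. About 0.12 kg. Origin: on its axis at the collar's underside; z up along it. Belongs in the 12 mm hole. At the start it hangs upright by its collar in one of the rests.
- punch_16: Steel dapping punch, told apart by thickness: shank 16 mm across, 30 mm long, foot chamfered 0.8 mm; collar 32 mm across, 6 mm thick; above it a ringed round grip 20 mm across, 36 mm long, with a ball end. About 0.12 kg. Origin: on its axis at the collar's underside; z up along it. Belongs in the 16 mm hole. At the start it hangs upright by its collar in one of the rests.
- punch_20: Steel dapping punch, told apart by thickness: shank 20 mm across, 30 mm long, foot chamfered 0.8 mm; collar 32 mm across, 6 mm thick; above it a ringed round grip 24 mm across, 36 mm long, with a ball end. About 0.12 kg. Origin: on its axis at the collar's underside; z up along it. Belongs in the 20 mm hole. At the start it hangs upright by its collar in one of the rests.
- stand: Punch stand: dark wooden bed 64 x 224 mm, rim 26 mm high, fixed, holding an aluminium strip 46 x 190 mm, top 43 mm above the bench, with five empty upright holes 36 mm apart for shanks of 8, 12, 16, 20, 24 mm. Strip has 11 mm play either way along the row (see points). Origin: centre of its underside; y along the row towards the smallest hole, z up.
- place_12 (a point): Fixed to the bed, 36 mm from its middle along its y, level with the strip's top: the mouth of the 12 mm hole if the strip were mid-play. The true hole is up to 11 mm either way along the stand's y. A punch fully home has its origin at this height. Each hole is 1.2 mm wider than its size, chamfered 1 mm, 32 mm deep.
- place_16 (a point): Fixed to the bed, 0 mm from its middle along its y, level with the strip's top: the mouth of the 16 mm hole if the strip were mid-play. The true hole is up to 11 mm either way along the stand's y. A punch fully home has its origin at this height. The strip lies anywhere in its play, drags with about 5 N, and is not measured: feel for the hole.
- place_20 (a point): Fixed to the bed, -36 mm from its middle along its y, level with the strip's top: the mouth of the 20 mm hole if the strip were mid-play. The true hole is up to 11 mm either way along the stand's y. A punch fully home has its origin at this height. Across the row the strip has no play; it lies on a foam pad that gives under a push, 3 N per mm, 5 mm at most.
- single_rest: Square wooden block 56 x 56 x 45 mm, fixed, with one 22 mm bore in its middle in which one punch hangs with its collar on the top face: this is the punch to put away. Origin: centre of its underside on the bench.
- double_rest: Oblong wooden block 120 x 56 x 45 mm, fixed, with two 22 mm bores 30 mm either side of its middle along its x; two punches hang in it that stay there. Origin: centre of its underside on the bench.
- tin_1: Small round lidded tin, 41 mm across, 21 mm high, standing loose behind the work; bystander. Origin: centre of its underside.
- bead_jar: Small corked glass bead jar, 42 mm across, 88 mm high, standing loose behind the work; bystander. Origin: centre of its underside.
- wire_spool: Spool of wire, 54 x 48 x 40 mm, standing loose behind the work; bystander. Origin: centre of its underside.
Mind the look-alikes: they are no part of the job. What is shaped like the punch_12 but pink is not meant.

How it is judged:
By the outcome, as a careful person would: the job done as asked, in the order asked, and still so for the second after the job is handed in, with the robot touching nothing.
It also fails if it takes over 42 s, if anything falls off the work surface, if the arm or the gripper's body presses on something with over 40 N, if the wrist force passes 120 N, or if a joint passes its speed limit or range.

## Working session

There is one attempt and no reset: what is moved stays moved. The work goes in short steps, each a Python script; the robot and the scene stay as the last script left them, time stands still between calls to the robot, and variables do not carry over. Pictures are saved under pics/ and viewed, at most 10 in all, crops included, and the job is handed in when it is done.

```bash
mkdir -p pics; cat > h.py <<'E'
import numpy as np, cv2
from cell import r
def snap(n,f=None):
    p,d=r.snapshot(n)
    if f: cv2.imwrite('pics/'+f,p[:,:,::-1])
    return p,d
def cast(n,uv,z):
    c=r.camera_info(n);R,_=cv2.Rodrigues(np.array(c['rvec'],float));t=np.array(c['tvec'],float)
    out=[]
    for u,v in np.atleast_2d(uv):
        x,y=(u-c['cx'])/c['fx'],(v-c['cy'])/c['fy'];a,b=x,y
        for _ in range(20):
            s=1+c['k1']*(a*a+b*b);a,b=x/s,y/s
        o=-R.T@t;d=R.T@np.array([a,b,1]);out.append(o+d*(z-o[2])/d[2])
    return np.array(out)
def cloud(n,d):
    c=r.camera_info(n);R,_=cv2.Rodrigues(np.array(c['rvec'],float));t=np.array(c['tvec'],float)
    v,u=np.mgrid[:d.shape[0],:d.shape[1]]
    x,y=(u-c['cx'])/c['fx'],(v-c['cy'])/c['fy'];a,b=x,y
    for _ in range(20):
        s=1+c['k1']*(a*a+b*b);a,b=x/s,y/s
    P=np.stack([a*d,b*d,d],-1)-t
    return P@R
E
python3 - <<'E'
from h import *
for n in('side','top'):
    snap(n,n+'0.png'); c=r.camera_info(n);R=cv2.Rodrigues(np.array(c['rvec'],float))[0];print(n,-R.T@np.array(c['tvec']),c['fx'],c['k1'])
print(r.get_obs(),r.tips_ahead)
E
```

```text
side [1.03033372 0.27415866 0.74089985] 397.96755628873984 -0.050657808547531206
top [0.36677416 0.00649929 1.13757853] 424.16791390107613 -0.0031545210581544023
{'time': 0.1, 'joints': array([-1.33415188,  0.52194652, -0.03632774,  1.59993177,  0.02119941,
        1.02108969, -0.11278965]), 'qvel': array([ 0.00068364, -0.00390668, -0.00220451, -0.00217334, -0.00037997,
        0.00137317,  0.00145017]), 'tau': array([ 2.46772637e-03, -9.28487778e+01,  1.98359303e+00, -3.70538270e+01,
        1.80891721e-02,  5.29688958e-03,  6.05432956e-05]), 'tcp_pos': array([0.18873173, 0.59554515, 0.25579507]), 'orientation': array([ 1.52821527e-01,  9.88253680e-01, -4.93417896e-04, -4.20520217e-05]), 'ft_force': array([-0.07324436, -0.46574219,  0.50821397]), 'moment': array([-0.03033766, -0.017977  ,  0.02009859]), 'grip_force': 0.0, 'gripper_width': 1.0019552989336469} 0.025
```

View pics/top0.png

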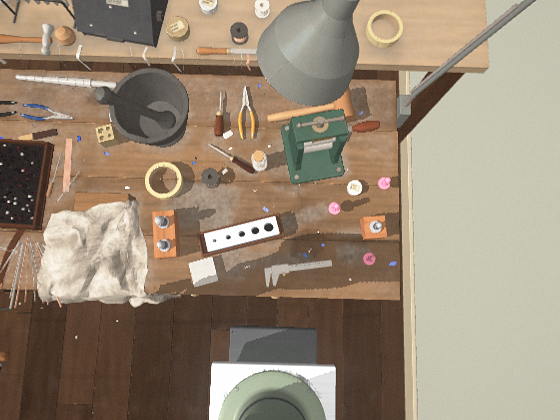

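View pics/side0.png

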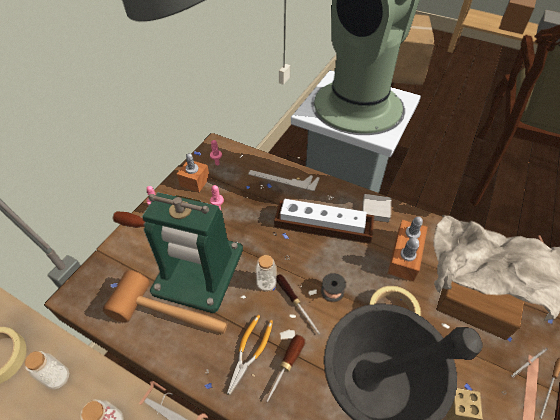

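The top view shows the square rest at about (375,227) with a grey punch. Three pink look-alikes stand near it at (334,208), (384,183) and (369,259). The oblong rest is at (164,234), the stand at (242,233) with its small hole on the left, and the vise at (315,150). The grey punch in the square rest is the one meant, because it is the only steel one hanging alone. I'll measure it and confirm with a crop.

```bash
python3 - <<'E'
from h import *
p,d=snap('top');ps,ds=snap('side')
a=cv2.resize(p[165:275,320:410],None,fx=4,fy=4,interpolation=2);b=cv2.resize(ps[135:215,135:245],None,fx=4,fy=4,interpolation=2)
H=max(a.shape[0],b.shape[0]);pad=lambda i:np.pad(i,((0,H-i.shape[0]),(0,0),(0,0)))
cv2.imwrite('pics/crop.png',np.hstack([pad(a),pad(b)])[:,:,::-1])
def proj(n,P):
    c=r.camera_info(n);K=np.array([[c['fx'],0,c['cx']],[0,c['fy'],c['cy']],[0,0,1.]])
    return cv2.projectPoints(np.array([P],float),np.array(c['rvec'],float),np.array(c['tvec'],float),K,np.array([c['k1'],0,0,0,0]))[0].ravel()
print('tcp',proj('top',r.get_obs()['tcp_pos']),proj('side',r.get_obs()['tcp_pos']))
for n,D in(('top',d),('side',ds)):
    C=cloud(n,D); ok=D>0
    # strip: white plate
    im=p if n=='top' else ps
    hsv=cv2.cvtColor(im,cv2.COLOR_RGB2HSV)
    m=ok&(abs(C[...,2]-.043)<.006)&(hsv[...,2]>170)&(hsv[...,1]<50)
    k,l,s,c=cv2.connectedComponentsWithStats(m.astype('u1'));i=1+np.argmax(s[1:,4])
    rr=cv2.minAreaRect(cast(n,np.argwhere(l==i)[:,::-1],.043)[:,:2].astype('f4'));print(n,'strip',s[i],rr)
    # dark bed+strip
    q=cv2.boxPoints(rr)
    # orange rests
    m=ok&(abs(C[...,2]-.045)<.006)&(hsv[...,0]<14)&(hsv[...,1]>130)&(hsv[...,2]>110)
    k,l,s,c=cv2.connectedComponentsWithStats(cv2.morphologyEx(m.astype('u1'),cv2.MORPH_CLOSE,np.ones((3,3))))
    for i in range(1,k):
        if s[i,4]>60: print(n,'rest',s[i],cv2.minAreaRect(cast(n,np.argwhere(l==i)[:,::-1],.045)[:,:2].astype('f4')))
    if n=='top':
        w=C[210:245,358:392]; f=w[...,2]
        for lo,hi in((.047,.056),(.06,.1)):
            mm=(f>lo)&(f<hi);print(lo,mm.sum(),w[mm].min(0),w[mm].max(0),w[mm].mean(0))
        for nm,(x0,x1,y0,y1) in dict(vise=(280,350,105,185),lamp=(258,358,0,103),pinkA=(326,342,200,216),pinkB=(376,392,176,190),pinkC=(361,378,251,267),wht=(347,362,180,195)).items():
            w=C[y0:y1,x0:x1].reshape(-1,3);w=w[w[:,2]>.03]
            if len(w):print(nm,w.min(0).round(3),w.max(0).round(3))
E
```

```text
tcp [-25.38852829 360.57553287] [624.12673077 135.1545019 ]
top strip [ 204  217   75   35 1111] ((0.47821784019470215, 0.09327935427427292), (0.046304818242788315, 0.1901935636997223), 15.700469017028809)
top rest [152 211  25  47 695] ((0.47189491987228394, 0.2919921576976776), (0.12033746391534805, 0.058546312153339386), 6.922088146209717)
top rest [363 216  24  23 333] ((0.5050725936889648, -0.25132042169570923), (0.056442778557538986, 0.057256098836660385), 5.739595413208008)
0.047 162 [ 0.47592238 -0.28008784  0.0470053 ] [ 0.5340341  -0.22329808  0.05580968] [ 0.50452448 -0.24878635  0.04983935]
0.06 51 [ 0.49698448 -0.25815654  0.06004847] [ 0.51244313 -0.24386434  0.09983886] [ 0.50386545 -0.24885266  0.08582612]
vise [ 0.367 -0.187  0.03 ] [0.841 0.006 1.138]
lamp [ 0.367 -0.21   0.03 ] [1.152 0.071 1.138]
pinkA [ 0.537 -0.163  0.03 ] [ 0.567 -0.134  0.084]
pinkB [ 0.609 -0.294  0.03 ] [ 0.639 -0.264  0.083]
pinkC [ 0.41  -0.252  0.032] [ 0.438 -0.222  0.083]
wht [0.367 0.006 1.138] [0.367 0.006 1.138]
side strip [ 281  199   86   29 1146] ((0.48028624057769775, 0.09338513016700745), (0.046380769461393356, 0.18986204266548157), 15.789788246154785)
side rest [177 161  31  20 257] ((0.5074065327644348, -0.24993138015270233), (0.05735877901315689, 0.061220962554216385), 5.476771831512451)
side rest [392 220  36  51 744] ((0.4744291603565216, 0.2922389507293701), (0.12108482420444489, 0.05728611350059509), 6.911105155944824)
side rest [115 273  32  44 378] ((0.8438060879707336, -0.150574192404747), (0.09192539006471634, 0.023729516193270683), 8.714031219482422)
```

View pics/crop.png

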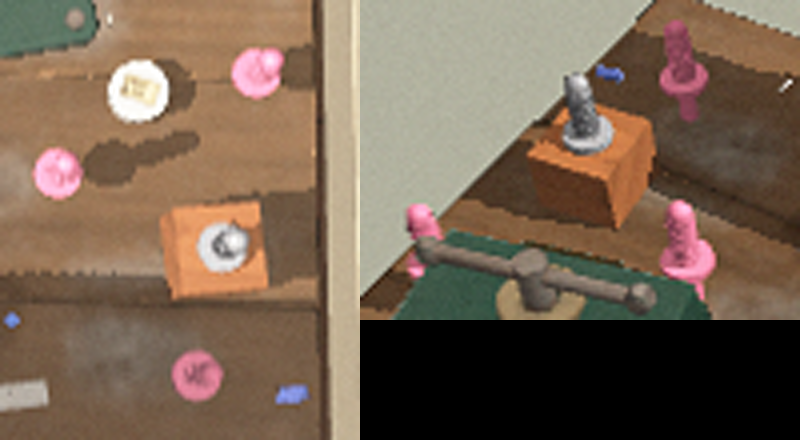

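Confirmed in the crop. The square rest holds a single grey steel punch (crop at (225,245), full image about (376,226)). The three look-alikes around it are pink, so they are excluded. The finger width on closing will tell its size. Next I'll measure the holes, check IK and go.

```bash
cat >> h.py <<'E'
D=np.array([-.2715,.9624]); N=np.array([.9624,.2715])
Q=np.array([-np.sin(.1375),np.cos(.1375),0,0])
E
python3 - <<'E'
from h import *
p,d=snap('top');ps,ds=snap('side')
C=cloud('top',d);C[d==0]=0
w=C[100:190,275:352].reshape(-1,3);w=w[w[:,2]>.05];print('vise',w.min(0),w.max(0),'minrad',np.hypot(w[:,0],w[:,1]).min())
w=C[0:105,255:360].reshape(-1,3);w=w[w[:,2]>.25]
print('lamp',len(w),w.min(0) if len(w) else 0)
c0=np.array([.4793,.0933])
for n,im in(('top',p),('side',ps)):
    g=cv2.cvtColor(im,cv2.COLOR_RGB2GRAY)
    m=(g<110).astype('u1');k,l,s,c=cv2.connectedComponentsWithStats(m)
    for i in range(1,k):
        q=cast(n,c[i],.043)[0][:2]-c0
        if abs(q@N)<.015 and abs(q@D)<.09 and s[i,4]>3: print(n,s[i,4],(q@D*1e3).round(1),(q@N*1e3).round(1))
    # bed: dark wood extent around strip along D at rim height .026
    v,u=np.mgrid[:420,:560]
P=np.array([.506,-.2505])
try:
    r.goto([.46,.09,.27],Q); print(r.get_obs()['time'])
    r.goto([*P,.19],Q); r.gripper_to(.6)
    print(r.get_obs()['time'],r.get_obs()['joints'].round(2),r.get_obs()['ft_force'])
except r.IKError as e: print('IK',e)
snap('side','s1.png')
E
```

```text
vise [ 0.60309957 -0.18971981  0.05004746] [ 0.84970863 -0.00891565  0.59402863] minrad 0.6039096678553253
lamp 8638 [ 0.60354162 -0.09971054  0.56088936]
top 52 -71.4 -0.8
top 33 -36.1 -1.4
top 19 -0.3 -1.1
top 8 35.5 -1.3
side 5 36.7 0.1
side 5 72.0 0.7
2.3667
4.125 [ 0.14  0.53  0.29  1.84 -0.2   0.81  2.39] [-0.78483027 -0.22367254  0.24197109]
```

View pics/s1.png

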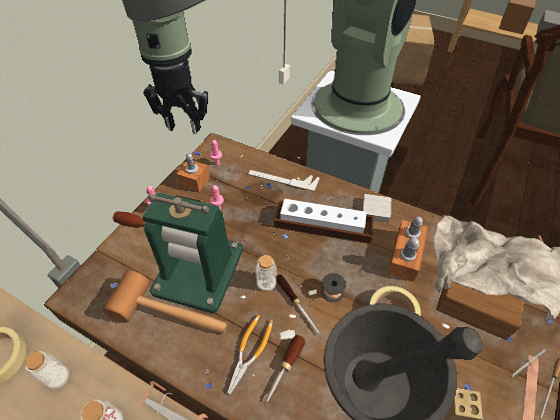

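The gripper hangs above the square rest: fingertips at about (170,130), punch at (191,160). The path down is clear of the pink look-alikes, so I'll grasp now.

```bash
python3 - <<'E'
from h import *
P=np.array([.506,-.2505])
print(r.inverse_kinematics([.47,.128,.08],Q))
r.movel([*P,.081],None,.08)
print(r.get_obs()['ft_force'].round(1))
r.gripper_to(0.)
o=r.get_obs();print(o['time'],o['gripper_width']*85,o['grip_force'],o['ft_force'].round(1),o['tcp_pos'])
r.movel([*P,.15],None,.1)
o=r.get_obs();print(o['time'],o['gripper_width']*85,o['grip_force'],o['ft_force'].round(1),o['tcp_pos'])
p,d=snap('side')
cv2.imwrite('pics/g.png',cv2.resize(p[90:200,120:260],None,fx=5,fy=5,interpolation=2)[:,:,::-1])
E
```

```text
[-0.55049183  0.60977871  0.21734502  2.09509914 -0.27984502  0.4635238
  1.72601276]
[0.5 0.1 0.1]
6.1167 14.293059894875965 58.359591364860535 [-1.2  0.4  5.6] [ 0.50615793 -0.25060967  0.08138496]
6.9583 13.936100347730514 58.42247818831822 [-0.  -0.8 -1.1] [ 0.50577135 -0.25032064  0.14952873]
```

View pics/g.png

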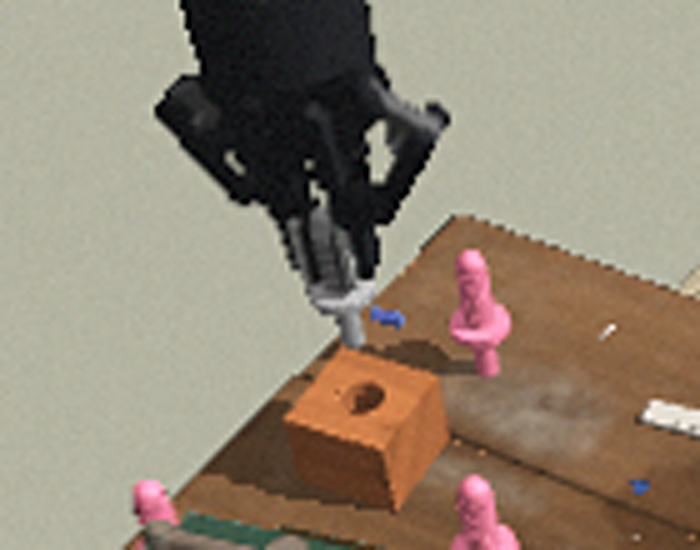

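The punch hangs upright below the fingers at (350,310) in the crop, and the rest is empty. A pad gap of about 14 mm fits only the 16 mm grip, so this is punch_12 and it goes in the 12 mm hole. Next I'll move above that hole.

```bash
python3 - <<'E'
from h import *
P=np.array([.4793,.0933])+.036*D
r.goto([.48,-.1,.19],Q)
r.goto([*P,.14],Q)
r.movel([*P,.118],Q,.1)
o=r.get_obs();print(o['time'],o['gripper_width']*85,o['ft_force'].round(1),o['tcp_pos'],P)
p,d=snap('side')
c=cv2.Rodrigues(np.array(r.camera_info('side')['rvec'],float))
x0,y0=270,160
cv2.imwrite('pics/a.png',cv2.resize(p[y0:y0+90,x0:x0+120],None,fx=6,fy=6,interpolation=2)[:,:,::-1])
I=r.camera_info('side');K=np.array([[I['fx'],0,I['cx']],[0,I['fy'],I['cy']],[0,0,1.]])
z=o['tcp_pos'][2]-.0364
for nm,q in (('hole',[*P,.043]),('foot',[*P,z-.03]),('collar',[*P,z])):
    print(nm,(cv2.projectPoints(np.array([q]),np.array(I['rvec'],float),np.array(I['tvec'],float),K,np.array([I['k1'],0,0,0,0]))[0].ravel()-[x0,y0])*6)
E
```

```text
8.975 14.064460176812924 [ 0.4 -0.7 -1. ] [0.46966245 0.12687428 0.11798446] [0.469526  0.1279464]
hole [415.76801524 328.36806967]
foot [418.39713188 313.91270327]
collar [427.88715892 261.67021297]
```

View pics/a.png

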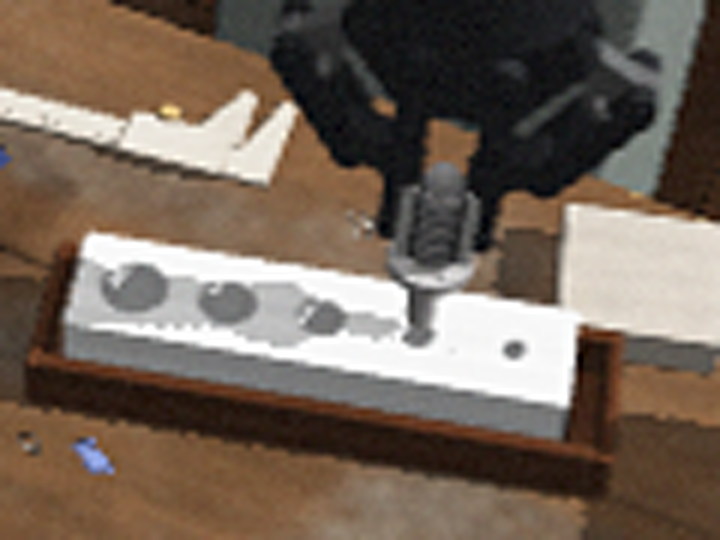

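The foot hangs right over the 12 mm hole. The collar is at (431,265), and the hole lies about (419,333) by interpolating between its neighbours at (324,317) and (514,349). I'll now lower with force guarding and search along the row if needed.

```bash
cat >> h.py <<'E'
def F(): return r.get_obs()['ft_force']
def down(xy,z0,z1,fmax,b,step=.001,v=.02):
    """lower until fmax; returns z, force change"""
    z=z0
    while z>z1:
        z-=step; r.movel([*xy,z],None,v); f=F()-b
        if np.linalg.norm(f)>fmax: break
    return z,f
E
python3 - <<'E'
from h import *
P=np.array([.4793,.0933])+.036*D
r.hold(.3);b=F();o=r.get_obs();print(b,o['tcp_pos'])
z,f=down(P,.113,.100,5,b)
o=r.get_obs();print(o['time'],z,f.round(1),o['tcp_pos'],[f[:2]@D,f[:2]@N])
E
```

```text
[-0.20096871  0.32769491 -0.94371395] [0.46966345 0.12801502 0.11829248]
12.775 0.09999999999999999 [ 2.1 -3.2  1. ] [0.46952474 0.12791528 0.09996222] [np.float64(-3.691644144510999), np.float64(1.1915450276226727)]
```

The punch has entered the hole with almost no vertical force and a small side force along the row. I'll relieve that and continue home.

```bash
python3 - <<'E'
from h import *
P=np.array([.4793,.0933])+.036*D
b=np.array([-.2,.33,-.94]);z=.100
while z>.0765:
    f=F()-b
    if np.linalg.norm(f[:2])>1.5: P=P+np.clip(f[:2]*.00015,-.0006,.0006)
    z-=.002 if z>.082 else .0007
    r.movel([*P,z],None,.03); f=F()-b
    if f[2]>5 or np.linalg.norm(f)>12: break
o=r.get_obs();print(o['time'],z,f.round(1),o['tcp_pos'],P,o['gripper_width']*85)
p,d=snap('side')
cv2.imwrite('pics/b.png',cv2.resize(p[160:250,270:390],None,fx=6,fy=6,interpolation=2)[:,:,::-1])
E
```

```text
16.775 0.07709999999999995 [-0.3 -0.3  7.7] [0.46988548 0.12752387 0.07723486] [0.46964151 0.12756658] 14.382047009908051
```

View pics/b.png

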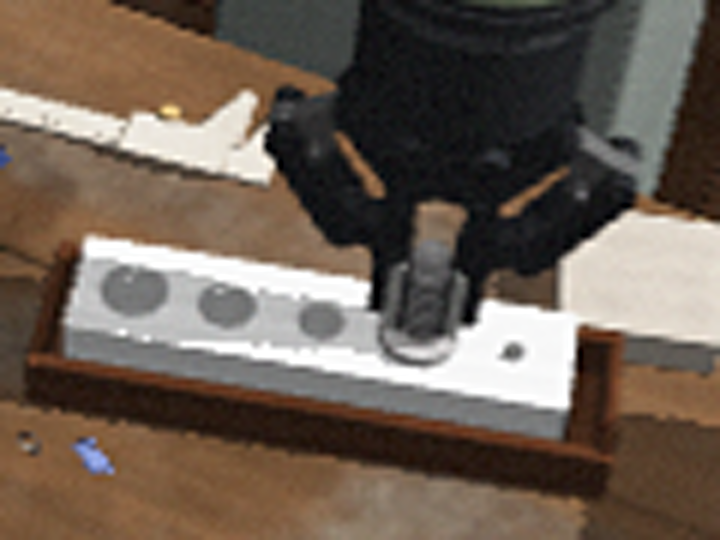

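The collar at (420,345) sits flat on the strip with 7.7 N of push. I'll ease off, release, withdraw and check.

```bash
python3 - <<'E'
from h import *
o=r.get_obs();P=[.46964151,.12756658]
r.movel([*P,.0785],None,.03)
r.gripper_to(.5); print(F())
r.movel([*P,.13],None,.08); r.movel([.44,.11,.25],None,.2)
r.goto([.42,-.1,.28],Q)
o=r.get_obs();print(o['time'],F())
p,d=snap('side');pt,dt=snap('top')
C=cloud('top',dt);w=C.reshape(-1,3);q=w[:,:2]-P;m=(np.hypot(*q.T)<.02)&(w[:,2]>.03)
rr=np.hypot(*q.T)[m];print('top z',w[m][:,2].max(),'ring z',np.median(w[m][(rr>.010)&(rr<.015)][:,2]),'strip',np.median(w[m][rr>.0175][:,2]))
a=cv2.resize(p[160:250,270:390],None,fx=4,fy=4,interpolation=2);b=cv2.resize(pt[200:270,195:290],None,fx=3,fy=3,interpolation=2)
b=np.pad(b,((0,a.shape[0]-b.shape[0]),(0,0),(0,0)));cv2.imwrite('pics/e.png',np.hstack([a,b])[:,:,::-1])
E
```

```text
[ 0.12626657  0.28719772 -0.40697918]
19.8833 [-1.48127775  0.26137655  0.0277445 ]
top z 0.0976940731149784 ring z 0.05085792057002966 strip 0.044995566249800265
```

View pics/e.png

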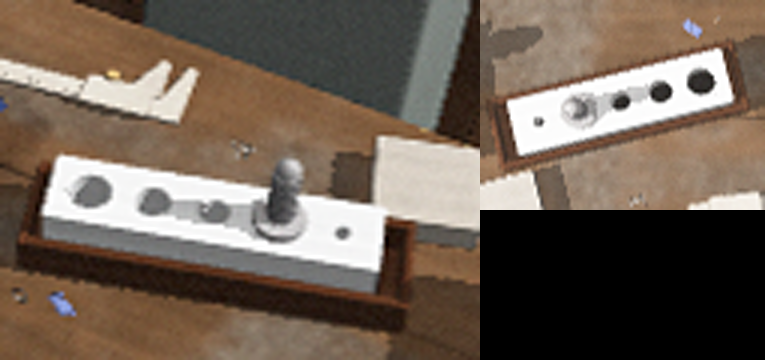

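The punch stands upright in the second-smallest hole (280,215 in the crop). Its collar is flat, with its top 6 mm above the strip, which is the collar's thickness. I'm handing in.

```bash
python3 -c "
from cell import r
print(r.job_done())"
```

```text
the job is handed in; nothing more can be done
None
```

The job is handed in at about 20 s of the 42 s allowed: punch_12 sits fully home in the 12 mm hole, collar flat on the strip, with at most about 8 N of push measured and nothing else touched.

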